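Open the bead jar and park its screw cap on the palette

ROBOT

A 6-joint arm with a two-finger parallel gripper is mounted at the origin on the work surface. World frame = base frame: x ahead of the robot, y to its left, z up, the work surface at z = 0. Lengths are in m, angles in rad, forces in N, time in s.
With the tool pointing down it reaches from about 0.35 to 0.925 m from the base axis. Payload 6.4 kg.
Tool frame: the origin (TCP) lies on the front face of the gripper's body, between the roots of the fingers; the fingertips stand 97 mm ahead of it and the grasp point (between the pads) lies 78 mm ahead of it; y points along the fingers, x is the direction in which the jaws open and shut, and the axes are right-handed (so a half turn about y gives the same grasp; the last joint's range is limited). The gripper opens to 94 mm and grips with 3 to 60 N. Pads are 16 mm wide; open, the fingers measure 119 mm over their backs; the gripper's body (75 mm by 177 mm) begins 78 mm behind the grasp point.
Start: joints at [1.066, 0.245, 1.558, -0, 1.339, -0.174], TCP at [0.211, 0.615, 0.303] pointing down, gripper open.
Joint ranges: [-3.13, 3.13], [-1.02, 2.26], [0.13, 2.54], [-0.95, 4.09], [0.21, 2.88], [-2.74, 2.74]. Speed limits (rad/s): [2.57, 2.57, 3.14, 3.14, 3.14, 3.14].

INTERFACE

Orientations are given as a 3x3 rotation matrix whose columns are the frame's x, y, z axes.
In Python, from rig import env gives the robot as it stands.
- The arm moves only by the shell command python3 -m inch 'ROWS'. ROWS is text: rows parted by semicolons, each of 5 numbers parted by spaces: the opening, from 0 (shut) to 1 (fully open), then the shift along the world's x, y, z in mm, then the turn about the world's z in rad. A call has 1 to 12 rows; each row is the pose to reach, as a shift and turn from the pose measured when the call began; what a row does not reach only later rows make up. A row lasts 1/8 s, in which the tool goes at most 62.5 mm and 10.7 degrees, less where a joint would pass 70% of its speed; a pose out of reach is approached as far as the arm can. A call with a gripper value outside its range is refused whole. The fingers move at their own pace and stop on an object; the grip force is fixed at half the most. Time passes only in rows, so rows that repeat a pose let the fingers close. It gives the time, the measured TCP pose, the force and the opening at its end, in the units of the state.
- env.sense(): the state, without advancing time (a new reading comes with each control period).
- env.read_camera(name): name is "scene" or "top" or "wrist"; returns the picture (420x560x3 uint8, red, green, blue); there is no depth.
- env.camera_model(name): a dict with "fx", "fy", "cx", "cy" (pixels), "distortion" ([k1, k2, p1, p2, k3] as OpenCV has them; the pictures are not rectified), "pose" (4x4, takes a point from camera to world coordinates). Camera axes: x right, y down, z forward; pixel columns grow to the right and rows downward; lengths in m; the calibration is good to about 2 mm. A picture is of the moment at which its call begins: read the wrist's pose just before it. camera_model takes no time and is no camera call; for the wrist camera it gives the pose at the moment of the call.
- env.sign_off(): hands the job in, once; it reports no verdict.
The state is a dict: "time_s": time; "qpos": joint angles; "qd": joint speeds; "tau": joint torques, N m; "eef_pos": TCP position; "tcp_rot": TCP orientation; "contact_force": force on the tool from outside, world axes, zero at the start; "torque": the same for the moment, N m; "finger_gap": finger opening in m.
Only numpy, scipy, OpenCV 4.12 (cv2) and the standard library are available. Lean on these libraries where they do the work, as an engineer would, in place of code of your own. Each camera call takes 0.05 s, during which the arm holds its last target. There are 200 camera calls.

TASK

Open the glass bead jar that is clamped in the bench holder: unscrew its ribbed metal cap counterclockwise (seen from above), regrasping as often as needed until the thread lets go, and lift it clear. Then set it down, not dropped, mouth down and flat inside the large mixing bay of the white porcelain palette, and let go. Leave the blackened pot shard and the blue-painted tile piece where they lie.

Things in the scene. Friction and masses are not known exactly. Their poses are not given: they have to be found in the camera images.
- jar: Glass jar of beads clamped on a steel plate (124 x 110 x 10 mm) bolted down: cannot move. Origin on the jar's axis at table level; z up, x towards one clamp jaw (jaws reach 63 mm along x, 44 mm high). Body 72 mm wide to 60 mm height, cone up to the neck base at 80 mm; neck 33 mm wide (41 over the thread), rim at 99 mm. Right-hand two-start thread, lead 12 mm per turn.
- cap_center (a point): Centre of the screw cap: ribbed aluminium cylinder, 50 mm wide, 34 mm high, 90 g, thin rib across its top along x; z out of its top. Starts screwed down, centre 100 mm up, x along the jar's x. Turns easily, counterclockwise from above opens; rises 1.9 mm per rad, stays when let go, free after about 4.6 rad; more does no harm. Cannot be pulled off sooner. Fingers fit all round, down to its mouth.
- palette_bay (a point): Centre of the large mixing bay of the white porcelain palette, on the bay's floor, 8 mm above the table. Palette: loose slab, 164 x 126 mm, 0.55 kg, rims 6 mm above the floor. The bay is 118 mm along x by 116 mm along y; a row of four small wells lies beyond it on the +x side. z up.
- shard: Blackened cooking-pot rim shard standing on its rim, a curved piece about 90 mm long, 7 to 13 mm thick and up to 55 mm high. Origin on the table near the middle of the piece. To be left alone.
- tile: Chipped majolica tile piece with blue brush strokes, about 56 x 56 mm, 10 mm thick, lying flat. Origin at its middle on its underside. To be left alone.
Not all that is in view belongs to the job. Of the things that look like the part that bears cap_center, the middle-sized one is meant.

How it is judged:
On the way, in this order (a step that is already met when the one before it is completed fails the run):
1. the cap, still on the jar's neck, has been turned about a quarter turn (over 63 degrees) and has begun to rise on its thread (angle between the x axis of cap_center and the x axis of jar, either way round above 1.1 rad and z of cap_center in the frame of jar between 0.1008 and 0.105 m and horizontal distance between cap_center and jar below 0.006 m).
2. the cap, still on the neck, has been turned about half a turn (within 23 degrees) and has risen 3.5 to 9.5 mm on its thread (angle between the x axis of cap_center and the x axis of jar, either way round below 0.4 rad and z of cap_center in the frame of jar between 0.1035 and 0.1095 m and horizontal distance between cap_center and jar below 0.006 m).
3. the cap is lifted clear of the jar (its mouth above the neck's rim) (z of cap_center in the frame of jar above 0.118 m), for 0.1 s.
4. the cap is brought down into the bay while still held: mouth within 13 mm of the bay's floor (z of cap_center in the frame of palette_bay below 0.03 m and horizontal distance between cap_center and palette_bay below 0.06 m and contact force between the fingers and cap above 0.5 N).
At the end, for the whole second after the job is handed in: The cap stands mouth down, flat (within 0.1 rad) on the floor of the palette's large bay, wholly inside its rims (cap axis within 34 mm of the bay's centre along each side), at rest and released; shard and tile piece within 30 mm of where they lay (x of cap_center in the frame of palette_bay between -0.034 and 0.034 m and y of cap_center in the frame of palette_bay between -0.034 and 0.034 m and z of cap_center in the frame of palette_bay between 0.013 and 0.02 m and angle between cap_center's own z axis and vertical below 0.1 rad and linear speed of cap below 0.02 m/s and distance of each of shard, tile from where it was at the start of the episode below 0.03 m); the robot touches nothing.
It fails at once if the pot shard is pushed over 30 mm or tipped (distance of shard from where it was at the start of the episode above 0.03 m or angle between shard's own z axis and vertical above 0.6 rad).
It fails at once if the tile piece is pushed over 30 mm (distance of tile from where it was at the start of the episode above 0.03 m).
It also fails if it takes over 64 s, if anything falls off the work surface, if the arm or the gripper's body presses on something with over 40 N, if the wrist force passes 120 N, or if a joint passes its speed limit or range.

## Working session

There is one attempt and no reset: what is moved stays moved. The work goes in short steps, Python scripts to look and compute and a shell command to move; the robot and the scene stay as the last step left them, time stands still between calls to the robot, and variables do not carry over. Pictures are saved under pics/ and viewed, about 8 in all and at most 12, crops included, and the job is handed in when it is done.

```bash
mkdir -p pics
python3 - <<'E'
from rig import env
import cv2,numpy as np
s=env.sense();print(s['time_s'],s['eef_pos'],s['tcp_rot'],s['finger_gap'])
for n in("scene","top"):
    im=env.read_camera(n);cv2.imwrite(f"pics/{n}0.png",im[:,:,::-1]);m=env.camera_model(n);print(n,m)
E
```

```text
0.0 [0.21092485 0.61440655 0.3015966 ] [[ 3.24813965e-01 -8.80760113e-04 -9.45777517e-01]
 [ 9.45776186e-01 -1.61659216e-03  3.24815013e-01]
 [-1.81502063e-03 -9.99998305e-01  3.07910231e-04]] 0.09418164949019046
scene {'fx': 528.7969656647527, 'fy': 528.7969656647527, 'cx': 273.72211994800944, 'cy': 208.1747994241407, 'distortion': array([0.06330645, 0.        , 0.        , 0.        , 0.        ]), 'pose': array([[-0.7622308 ,  0.34118033, -0.55009107,  1.19410635],
       [ 0.64728853,  0.39561944, -0.65153881,  0.69736701],
       [-0.00466551, -0.85269059, -0.52239544,  0.6637714 ],
       [ 0.        ,  0.        ,  0.        ,  1.        ]])}
top {'fx': 421.2436559791228, 'fy': 421.2436559791228, 'cx': 280.08787452992993, 'cy': 212.26775119113861, 'distortion': array([-0.09520676,  0.        ,  0.        ,  0.        ,  0.        ]), 'pose': array([[-0.02024135, -0.99004857,  0.13926277,  0.47468107],
       [-0.99965246,  0.02239417,  0.01390897,  0.01741145],
       [-0.01688923, -0.13893284, -0.99015778,  0.98957329],
       [ 0.        ,  0.        ,  0.        ,  1.        ]])}
```

View pics/scene0.png

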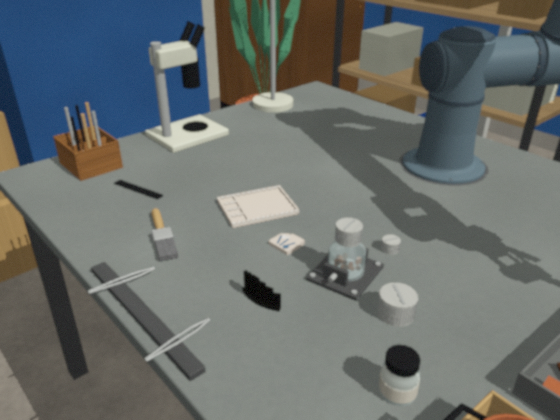

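View pics/top0.png

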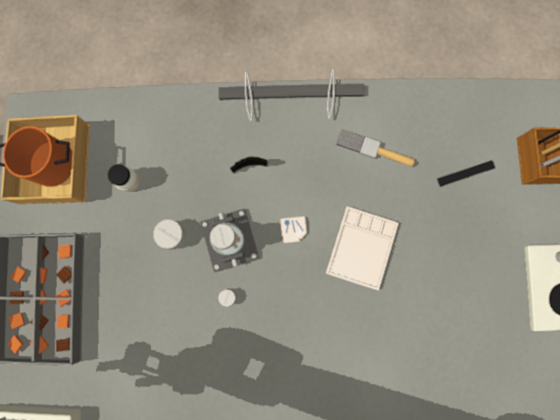

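Caps in view: large loose cap at top (168,234) / scene (398,303), the middle-sized cap on the jar at top (226,238) / scene (348,232), and a small cap at top (227,298) / scene (391,243). I choose the one on the jar, which sits on the plate with the clamp jaws. The palette is at top (362,248), with its wells up (+x). The tile is at (293,229) and the shard at (250,163).

```bash
cat > h.py <<'E'
import cv2,numpy as np
from rig import env
def ray(m,uv):
    K=np.array([[m['fx'],0,m['cx']],[0,m['fy'],m['cy']],[0,0,1]])
    p=cv2.undistortPoints(np.array(uv,float).reshape(-1,1,2),K,np.array(m['distortion']))[:,0]
    d=np.c_[p,np.ones(len(p))]@m['pose'][:3,:3].T
    return m['pose'][:3,3],d
def onz(m,uv,z):
    o,d=ray(m,uv); return o+d*((z-o[2])/d[:,2])[:,None]
def proj(m,P):
    K=np.array([[m['fx'],0,m['cx']],[0,m['fy'],m['cy']],[0,0,1]])
    T=np.linalg.inv(m['pose']);return cv2.projectPoints(np.array(P,float).reshape(-1,1,3),cv2.Rodrigues(T[:3,:3])[0],T[:3,3],K,np.array(m['distortion']))[0][:,0]
E
python3 - <<'E'
from h import *
m=env.camera_model('top');im=cv2.imread('pics/top0.png')
hsv=cv2.cvtColor(im,cv2.COLOR_BGR2HSV);v=hsv[:,:,2]
b=((v>185)).astype(np.uint8)
cs,_=cv2.findContours(b,0,2)
for c in cs:
    if cv2.contourArea(c)>100:
        (x,y),wh,a=cv2.minAreaRect(c)
        if 130<x<420 and y>180: 
            bp=onz(m,cv2.boxPoints(((x,y),wh,a)),0.014)
            print((x,y),wh,a,'z.014',onz(m,[(x,y)],.014)[0],'z.117',onz(m,[(x,y)],.117)[0]);print(bp[:,:2].round(3))
c=im[190:320,140:410];cv2.imwrite('pics/topcrop.png',cv2.resize(c,None,fx=2.96,fy=2.96,interpolation=cv2.INTER_CUBIC))
E
```

```text
(226.1500244140625, 297.54998779296875) (15.811387062072754, 16.127614974975586) 18.43494987487793 z.014 [0.41738773 0.15869683 0.014     ] z.117 [0.4234367  0.14378007 0.117     ]
[[0.406 0.182]
 [0.441 0.17 ]
 [0.429 0.135]
 [0.394 0.148]]
(221.5, 236.0) (22.0, 23.0) 90.0 z.014 [0.5591292  0.16880432 0.014     ] z.117 [0.55021326 0.15282042 0.117     ]
[[0.585 0.196]
 [0.584 0.142]
 [0.533 0.142]
 [0.534 0.196]]
(167.0, 233.5) (27.0, 26.0) 90.0 z.014 [0.56752825 0.29786664 0.014     ] z.117 [0.55772554 0.26825647 0.117     ]
[[0.6   0.33 ]
 [0.599 0.267]
 [0.535 0.267]
 [0.536 0.329]]
(293.33074951171875, 229.14617919921875) (24.930980682373047, 24.682910919189453) 82.87498474121094 z.014 [0.57157391 0.00112874 0.014     ] z.117 [0.56134407 0.00284785 0.117     ]
[[ 0.598  0.033]
 [ 0.604 -0.025]
 [ 0.546 -0.03 ]
 [ 0.54   0.027]]
(361.9338684082031, 247.82432556152344) (55.49251174926758, 71.4980697631836) 17.241458892822266 z.014 [ 0.52454774 -0.15656147  0.014     ] z.117 [ 0.51928287 -0.13819359  0.117     ]
[[ 0.467 -0.069]
 [ 0.625 -0.124]
 [ 0.583 -0.247]
 [ 0.427 -0.189]]
```

View pics/topcrop.png

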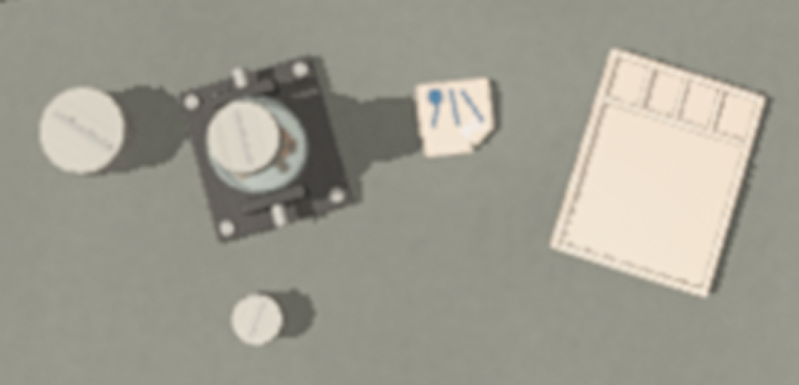

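Jar cap top is at about (0.550, 0.153) and the jar's x axis is at about 0.28 rad. The palette box measures 167 x 130 mm, which matches the given size. Its x axis is at -0.335 rad, so the bay centre is at about (0.5075, -0.151). Going above the jar now.

```bash
python3 -m inch '1 60 -80 0 0;1 95 -125 0 0;1 125 -170 0 0;1 155 -210 0 0;1 185 -250 0 0;1 215 -290 0 0;1 245 -330 0 0;1 275 -370 0 0;1 305 -415 0 0;1 325 -445 0 0;1 339 -461 0 0;1 339 -461 0 0'
python3 - <<'E'
from h import *
s=env.sense();print(s['qpos'],s['eef_pos'],s['tcp_rot'][:2],s['contact_force'])
m=env.camera_model('wrist');im=env.read_camera('wrist')
print(m); print(proj(m,[[.55,.153,.117]]))
cv2.imwrite('pics/w1.png',im[:,:,::-1])
E
```

```text
time_s: 1.6
eef_pos: [0.5503, 0.153, 0.3014]
tcp_rot: [[0.326, -0.001, -0.945], [0.945, -0.001, 0.326], [-0.002, -1.0, 0.001]]
contact_force: [1.1, 0.2, 0.1]
finger_gap: 0.0939
[ 7.31262785e-02  6.40268089e-02  1.76306655e+00 -1.18213698e-03
  1.31604675e+00 -1.16514362e+00] [0.55030774 0.15300585 0.3013766 ] [[ 0.32614845 -0.00145956 -0.94531744]
 [ 0.9453171  -0.00125397  0.32615027]] [1.12916996 0.21376532 0.09771688]
{'fx': 292.22866916057956, 'fy': 292.22866916057956, 'cx': 278.1003585744149, 'cy': 206.76452545162434, 'distortion': array([-0.05462343,  0.        ,  0.        ,  0.        ,  0.        ]), 'pose': array([[ 0.32594199,  0.91754048,  0.22777463,  0.48421906],
       [ 0.94538836, -0.31592339, -0.08020762,  0.1765392 ],
       [-0.00163441,  0.24147851, -0.97040479,  0.38221357],
       [ 0.        ,  0.        ,  0.        ,  1.        ]])}
[[277.69602496 210.76040292]]
```

View pics/w1.png

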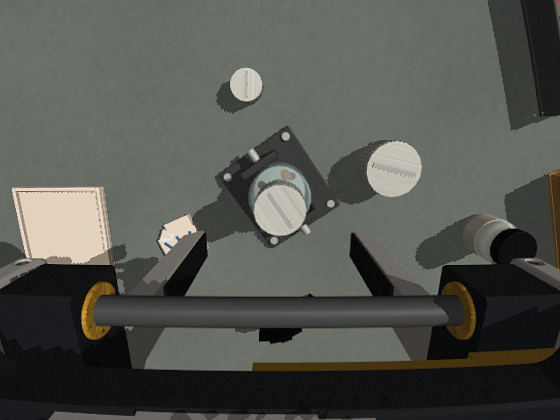

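The wrist view shows the jar cap at (279,207), right where predicted at (278,211). The large loose cap is at (394,168) and the small one at (246,84), so mine is the middle-sized one on the jar. Next I measure its centre, then pre-wind the wrist.

```bash
python3 - <<'E'
from h import *
im=cv2.imread('pics/w1.png');m=env.camera_model('wrist')
hsv=cv2.cvtColor(im,cv2.COLOR_BGR2HSV)
b=((hsv[:,:,2]>165)&(hsv[:,:,1]<40)).astype(np.uint8);b[:,:240]=0;b[240:]=0;b[:,320:]=0;b[:150]=0
b=cv2.morphologyEx(b,cv2.MORPH_OPEN,np.ones((3,3)))
c=max(cv2.findContours(b,0,2)[0],key=cv2.contourArea)
h=cv2.convexHull(c);print(cv2.minEnclosingCircle(h),cv2.boundingRect(h))
P=onz(m,h[:,0],.117)[:,:2].astype(np.float32);print(cv2.minEnclosingCircle(P*1000),cv2.fitEllipse(P*1000))
# jar axis from 4 plate bolts
B=onz(m,[(286,136),(228,177),(331,204),(274,241)],.013);print(B.mean(0),B)
E
python3 -m inch '1 0 0 0 -0.18;1 0 0 0 -0.36;1 0 0 0 -0.54;1 0 0 0 -0.72;1 0 0 0 -0.9;1 0 0 0 -1.08;1 0 0 0 -1.26;1 0 0 0 -1.44;1 0 0 0 -1.62;1 0 0 0 -1.8;1 0 0 0 -1.8'
```

```text
((279.6032409667969, 209.51345825195312), 25.83963966369629) (254, 185, 52, 50)
((549.61474609375, 155.71511840820312), 24.35878562927246) ((549.6542358398438, 155.667724609375), (48.10984802246094, 48.543827056884766), 38.0584602355957)
[0.55089396 0.15600573 0.013     ] [[0.48849679 0.18526806 0.013     ]
 [0.51268169 0.0992497  0.013     ]
 [0.58911023 0.21319254 0.013     ]
 [0.61328712 0.12631262 0.013     ]]
time_s: 3.02
eef_pos: [0.549, 0.1552, 0.3013]
tcp_rot: [[0.849, -0.001, 0.528], [-0.528, 0.002, 0.849], [-0.002, -1.0, 0.001]]
contact_force: [-0.3, 0.4, 0.2]
finger_gap: 0.0938
```

Cap centre by circle is (0.5496, 0.1557) with 24 mm radius, and the plate bolts give (0.551, 0.156). These agree.

```bash
python3 -m inch '1 1 0 0 -0.18;1 1 0 0 -0.36;1 1 0 0 -0.54;1 1 0 0 -0.72;1 1 0 0 -0.9;1 1 0 0 -1.08;1 1 0 0 -1.26;1 1 0 0 -1.44;1 1 0 0 -1.62;1 1 0 0 -1.8;1 1 0 -40 -1.8;1 1 0 -40 -1.8'
python3 - <<'E'
from h import *
s=env.sense();print(s['qpos'],s['eef_pos'])
E
```

```text
time_s: 4.53
eef_pos: [0.5478, 0.1557, 0.2582]
tcp_rot: [[-0.705, -0.005, 0.71], [-0.71, 0.0, -0.705], [0.003, -1.0, -0.003]]
contact_force: [-0.8, 0.1, 0.6]
finger_gap: 0.0945
[7.78002535e-02 1.04862343e-01 1.80184019e+00 5.09527279e-04
 1.23959358e+00 2.43018461e+00] [0.54782333 0.155737   0.25817024]
```

```bash
python3 -m inch '1 2 0 -35 0;1 2 0 -60 0;1 2 0 -75 0;1 2 0 -75 0;0 2 0 -75 0;0 2 0 -75 0;0 2 0 -75 0;0 2 0 -75 0;0 2 0 -75 0;0 2 0 -75 0'
python3 - <<'E'
from h import *
s=env.sense();print(s['qpos'],s['eef_pos'],s['torque'],s['contact_force'])
E
```

```text
time_s: 5.78
eef_pos: [0.5499, 0.1557, 0.1833]
tcp_rot: [[-0.704, -0.005, 0.71], [-0.71, 0.0, -0.705], [0.003, -1.0, -0.003]]
contact_force: [-0.7, -1.3, 1.3]
finger_gap: 0.0494
[7.75140795e-02 2.04337351e-01 1.84026780e+00 4.82758160e-04
 1.10168031e+00 2.42981569e+00] [0.54985292 0.155725   0.18329478] [-0.04206222  0.2230491  -0.00324684] [-0.68923318 -1.29660852  1.34190127]
```

Gripped at 49.4 mm, which matches the 50 mm cap, with low side force. Turning counterclockwise and rising 1.9 mm/rad.

```bash
python3 -m inch '0 0 0 0.3 0.17;0 0 0 0.6 0.34;0 0 0 1 0.51;0 0 0 1.3 0.68;0 0 0 1.6 0.85;0 0 0 1.9 1.02;0 0 0 2.3 1.19;0 0 0 2.6 1.36;0 0 0 2.9 1.53;0 0 0 3 1.6;0 0 0 3 1.6'
python3 - <<'E'
from h import *
s=env.sense();print(s['qpos'][5],s['torque'],s['contact_force'])
m=env.camera_model('wrist');im=env.read_camera('wrist');cv2.imwrite('pics/w2.png',im[:,:,::-1])
E
```

```text
time_s: 7.15
eef_pos: [0.5494, 0.1541, 0.1857]
tcp_rot: [[0.731, -0.002, 0.683], [-0.683, -0.009, 0.73], [0.005, -1.0, -0.008]]
contact_force: [-1.4, -6.6, -0.2]
finger_gap: 0.0496
0.8337722810203978 [-1.39017909  0.33825199 -0.05294107] [-1.37110542 -6.55317771 -0.22903976]
```

View pics/w2.png

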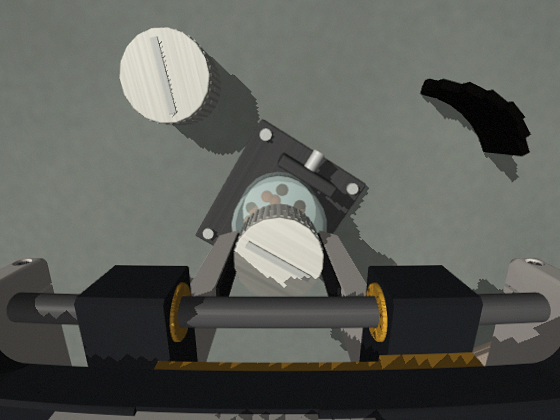

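The rib runs (247,240)-(313,278), perpendicular to the jar's jaw axis (through the pin at (315,160)). So the cap has turned about 90° with the fingers, and step 1 is met. Continuing.

```bash
python3 -m inch '0 0 0 0.3 0.17;0 0 0 0.6 0.34;0 0 0 1 0.51;0 0 0 1.3 0.68;0 0 0 1.6 0.85;0 0 0 1.9 1.02;0 0 0 2.3 1.19;0 0 0 2.6 1.36;0 0 0 2.9 1.53;0 0 0 3 1.6;0 0 0 3 1.6'
python3 - <<'E'
from h import *
s=env.sense();print(s['qpos'][5],s['torque'],s['contact_force'])
E
```

```text
time_s: 8.57
eef_pos: [0.5503, 0.1534, 0.1889]
tcp_rot: [[0.662, 0.012, -0.749], [0.749, -0.003, 0.662], [0.005, -1.0, -0.011]]
contact_force: [4.4, -3.5, -1.6]
finger_gap: 0.0497
-0.7702079401150405 [-0.82094455 -0.7648108  -0.09895453] [ 4.36924594 -3.48064494 -1.64334797]
```

```bash
python3 -m inch '0 0 1 0.3 0.17;0 0 1 0.6 0.34;0 0 1 1 0.51;0 0 1 1.3 0.68;0 0 1 1.6 0.85;0 0 1 1.9 1.02;0 0 1 2.3 1.19;0 0 1 2.6 1.36;0 0 1 2.9 1.53;0 0 1 3.2 1.7;0 0 1 3.4 1.8;0 0 1 3.4 1.8'
python3 - <<'E'
from h import *
s=env.sense();print(s['qpos'][5],s['torque'],s['contact_force'])
m=env.camera_model('wrist');im=env.read_camera('wrist');cv2.imwrite('pics/w3.png',im[:,:,::-1])
E
```

```text
time_s: 10.07
eef_pos: [0.5506, 0.1546, 0.1924]
tcp_rot: [[-0.879, 0.002, -0.477], [0.477, 0.013, -0.879], [0.005, -1.0, -0.012]]
contact_force: [2.8, 0.9, -0.7]
finger_gap: 0.0494
-2.5795047807734894 [ 0.04761613 -0.48417029 -0.00270195] [ 2.79462686  0.91530802 -0.66968838]
```

View pics/w3.png

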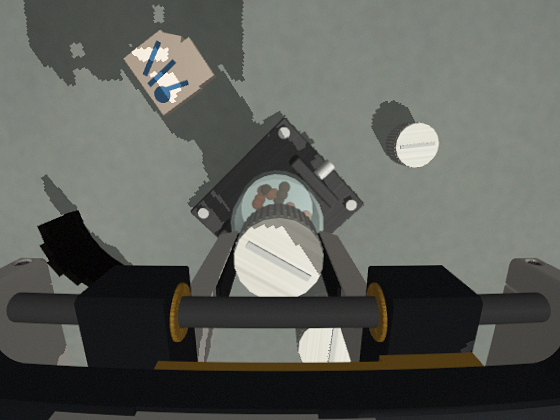

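The rib is at (247,240)-(310,275), in the same place between the fingers as before. There was no slip, so about 5.0 rad turned in total, which should be free. Lifting straight up.

```bash
python3 -m inch '0 0 0 5 0;0 0 0 10 0;0 0 0 15 0;0 0 0 25 0;0 0 0 50 0;0 0 0 80 0;0 0 0 80 0'
python3 - <<'E'
from h import *
s=env.sense();print(s['qpos'][5],s['contact_force'])
E
```

```text
time_s: 11.0
eef_pos: [0.5519, 0.1547, 0.2756]
tcp_rot: [[-0.879, 0.007, -0.477], [0.477, 0.013, -0.879], [-0.0, -1.0, -0.015]]
contact_force: [-0.1, 0.2, -0.9]
finger_gap: 0.0497
-2.5769009482660756 [-0.13934219  0.18840687 -0.86155674]
```

```bash
python3 -m inch '0 -5 -30 0 -0.15;0 -9 -60 0 -0.3;0 -14 -95 0 -0.45;0 -19 -130 0 -0.6;0 -24 -165 0 -0.75;0 -29 -200 0 -0.9;0 -34 -235 0 -1.05;0 -38 -265 0 -1.2;0 -42 -290 0 -1.35;0 -44 -306 0 -1.41;0 -44 -306 0 -1.41;0 -44 -306 0 -1.41'
python3 - <<'E'
from h import *
s=env.sense();print(s['qpos'],s['contact_force'])
m=env.camera_model('wrist');im=env.read_camera('wrist');cv2.imwrite('pics/w4.png',im[:,:,::-1])
b=np.array([.5075,-.151]);c,q=np.cos(-.335),np.sin(-.335);R=np.array([[c,-q],[q,c]])
print(proj(m,[list(b+R@np.array(d))+[.014] for d in([.059,.058],[.059,-.058],[-.059,-.058],[-.059,.058])]))
E
```

```text
time_s: 12.5
eef_pos: [0.5078, -0.1506, 0.2752]
tcp_rot: [[0.329, 0.014, -0.944], [0.945, -0.005, 0.328], [0.0, -1.0, -0.014]]
contact_force: [-0.2, -0.2, -0.1]
finger_gap: 0.0494
[-0.50342041 -0.01714642  1.89533867  0.00257379  1.24916697 -1.7402903 ] [-0.19407959 -0.21488211 -0.09934189]
[[323.80723482 237.61835336]
 [230.60497487 237.57207457]
 [226.4689828  140.56779364]
 [327.89589795 140.61439887]]
```

View pics/w4.png

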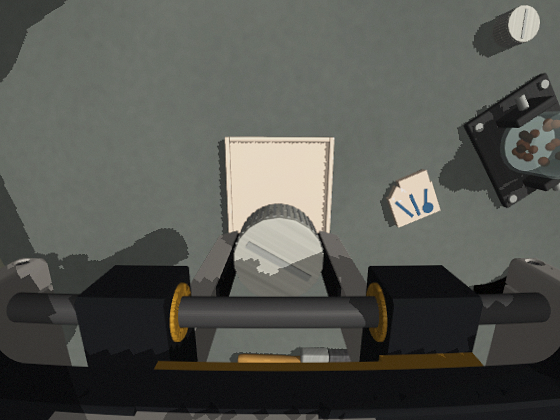

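The jar is open and the cap is held. The bay's inner edges show at columns 229-329 and its near edge at row 141, against a prediction of 226-328 and 141, so the position holds. Lowering.

```bash
python3 -m inch '0 0 0 -40 0;0 0 0 -80 0;0 0 0 -115 0;0 0 0 -140 0;0 0 0 -152 0;0 0 0 -158 0;0 0 0 -162 0;0 0 0 -162 0'; python3 -m inch '0 0 0 -1 0;0 0 0 -2 0;0 0 0 -2 0'
```

```text
time_s: 13.55
eef_pos: [0.5083, -0.1506, 0.1139]
tcp_rot: [[0.328, 0.015, -0.944], [0.945, -0.005, 0.328], [-0.0, -1.0, -0.016]]
contact_force: [-0.0, 0.1, -1.5]
finger_gap: 0.0494
time_s: 13.92
eef_pos: [0.5083, -0.1507, 0.112]
tcp_rot: [[0.328, 0.015, -0.944], [0.945, -0.005, 0.328], [-0.0, -1.0, -0.016]]
contact_force: [-0.6, -0.3, -2.0]
finger_gap: 0.0495
```

```bash
python3 -m inch '0 0 0 -1 0;0 0 0 -2 0;0 0 0 -2 0'; python3 -m inch '0 0 0 -1 0;0 0 0 -1.5 0;0 0 0 -1.5 0'
```

```text
time_s: 14.3
eef_pos: [0.5082, -0.1506, 0.1098]
tcp_rot: [[0.328, 0.015, -0.944], [0.945, -0.005, 0.328], [-0.0, -1.0, -0.015]]
contact_force: [0.1, -0.5, -1.1]
finger_gap: 0.0499
time_s: 14.68
eef_pos: [0.5083, -0.1507, 0.1085]
tcp_rot: [[0.328, 0.015, -0.944], [0.945, -0.005, 0.328], [-0.0, -1.0, -0.016]]
contact_force: [-0.4, 0.5, 0.2]
finger_gap: 0.0493
```

Force is going from -1 N (cap hanging) towards positive, so contact is starting. One more millimetre to confirm.

```bash
python3 -m inch '0 0 0 -0.6 0;0 0 0 -1.2 0;0 0 0 -1.2 0'
```

```text
time_s: 15.05
eef_pos: [0.5086, -0.1508, 0.1083]
tcp_rot: [[0.328, 0.014, -0.945], [0.945, -0.005, 0.328], [-0.0, -1.0, -0.015]]
contact_force: [-3.5, 2.3, 7.8]
finger_gap: 0.0494
```

Seated firmly (7.8 N up). Opening partway so the fingers stay inside the rims, then rising.

```bash
python3 -m inch '0.7 0 0 0 0;0.7 0 0 0 0;0.7 0 0 0 0;0.7 0 0 0 0;0.7 0 0 15 0;0.7 0 0 35 0;0.7 0 0 70 0;0.7 0 0 110 0;0.7 0 0 150 0;0.7 0 0 190 0;0.7 0 0 190 0'
python3 - <<'E'
from h import *
m=env.camera_model('wrist');im=env.read_camera('wrist')[:,:,::-1];cv2.imwrite('pics/w5.png',im)
print(proj(m,[[.5086,-.1508,.042]]))
sc=env.read_camera('scene')[:,:,::-1];cv2.imwrite('pics/s5.png',cv2.resize(sc[170:320,200:420],None,fx=3.6,fy=3.6,interpolation=cv2.INTER_CUBIC))
a=cv2.imread('pics/top0.png');t=env.read_camera('top')[:,:,::-1]
for n,i in(('a',a),('t',t)):
  v=cv2.cvtColor(i,cv2.COLOR_BGR2HSV)[:,:,2]
  r=(v[140:190,215:285]<35);print(n,'shard',np.argwhere(r).mean(0),r.sum())
E
```

```text
time_s: 16.42
eef_pos: [0.51, -0.1515, 0.3033]
tcp_rot: [[0.328, 0.022, -0.944], [0.945, -0.009, 0.328], [-0.002, -1.0, -0.024]]
contact_force: [0.7, -0.1, -0.1]
finger_gap: 0.0661
[[278.12877805 187.93364971]]
a shard [22.81308411 33.28504673] 214
t shard [22.76442308 33.28846154] 208
```

View pics/w5.png

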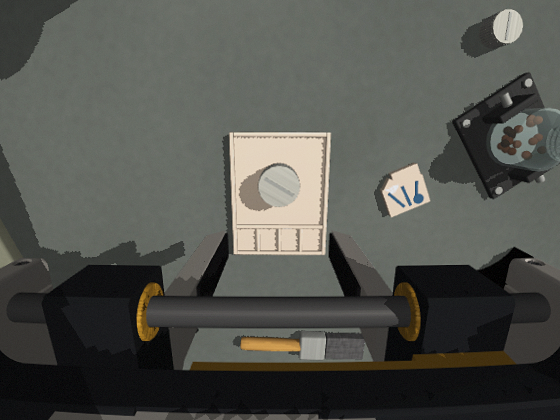

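View pics/s5.png

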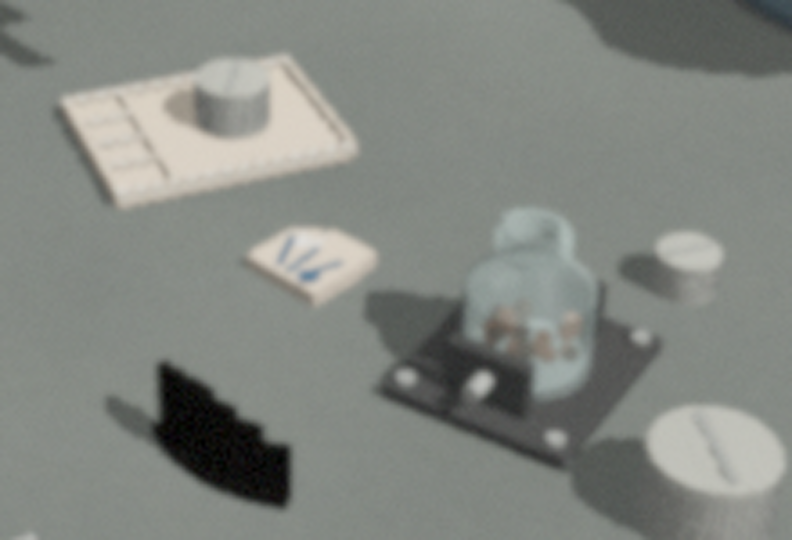

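The cap stands flat and released near the middle of the bay (wrist (279,186), predicted (278,188)). The jar is open, the shard and tile are undisturbed, and the arm is clear. Handing in.

```bash
python3 -c "
from rig import env
env.sign_off()"
```

```text
the job is handed in; nothing more can be done
```

The jar is open and its cap is standing mouth down in the palette's large mixing bay. I handed the job in at about 16.5 s of the 64 s allowed; no verdict was reported.

- **Unscrewing:** I wound the wrist back first, so one grip turned the cap about 5.0 rad counterclockwise without regrasping. Wrist pictures at about 90° and at the end showed no slip in the fingers. I did not photograph the half-turn step. The arm pose there matched 3.2 rad turned and about 5.5 mm risen.
- **Placing:** I lifted the cap clear and lowered it into the bay until it pressed back with 7.8 N. I then opened the gripper partway, to stay inside the rims, and withdrew upward.
- **Last checks:** The cap looks flat and sits within a few mm of the estimated bay centre. The fingers are clear, with no contact force beyond noise. The shard's centroid moved by less than 0.1 px in the top view. The tile looked unmoved in the pictures, though I did not measure it. No check failed or disagreed.

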